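Sweep the stone offcuts into the chip catch

TASK

Clear the carving bench: with your fingertips, push the three flat stone offcuts (the small slab, the L-shaped piece and the round core slice) along the bench top into the three-walled steel catch, through its open side, until each lies wholly inside it. Sweep them only, never pick them up, and leave the finished carvings and everything else standing where it is; finish with the hand clear.

Things in the scene. Friction and masses are not known exactly. Their poses are not given: they have to be found in the camera images.
- catch: Fixed sheet-steel catch, U-shaped in plan: three walls 25 mm high, 5 mm thick, round a floor flush with the bench (no lip). Inside 280 mm wide (x), 130 mm deep (y). Origin: middle of the open side, at bench height. +y points from the open side into the catch, roughly to world +y; x runs along the opening, -140 to +140 mm; the back wall begins at y = 130 mm.
- slab: Loose offcut, dark green stone, flat block 52 (x) by 34 (y) by 18 mm high, about 80 g. Origin: centre of its underside.
- angle: Loose offcut, dark green stone, L-shaped plate 50 by 50 mm overall, 18 mm high, both limbs 20 mm wide, about 75 g. Origin: underside, centre of the 50 mm square; one limb fills the -y side, the other the -x side, the +x +y quarter is empty. Its centre of mass is at about (-6, -6) mm.
- core: Loose offcut, dark green stone, round drill-core slice 42 mm in diameter, 18 mm high, about 65 g. Origin: centre of its underside.
- ball: Bystander: finished dark green stone ball, 40 mm across, on a small turned wooden foot 34 mm across; 50 mm high in all. It stands between the offcuts. Origin: centre of its underside.
- figure: Bystander: finished small dark green stone figure like a chess pawn, 34 mm across, 60 mm high. Origin: centre of its underside.
- cup_wheel: Bystander: grey ring-shaped grinding wheel, 40 mm outside, 20 mm bore, 20 mm high, lying flat among the offcuts. Origin: centre of its underside.
- rub_block: Bystander: yellow rubbing block 40 (x) by 80 (y) by 24 mm high. Origin: centre of its underside.
- wheel: Bystander: pale polishing wheel lying flat, 90 mm in diameter, 16 mm thick. Origin: centre of its underside.
- oil: Bystander: amber bottle, 52 mm in diameter, 130 mm high. Origin: centre of its underside.
- tin: Bystander: closed aluminium tin, 70 mm in diameter, 70 mm high. Origin: centre of its underside.
- brush: Bystander: hand brush lying along its x axis, 200 mm long, 20 mm high. Origin: middle of its length, at the underside.

How it is judged:
At the end, for the whole second after the job is handed in: All three offcuts lie flat and at rest on the bench inside the catch: each one's origin is at least 15 mm in from the open side and between the walls (y of slab in the frame of catch between 0.015 and 0.13 m and x of slab in the frame of catch between -0.14 and 0.14 m and height (world z) of each of slab, angle, core below 0.008 m and linear speed of each of slab, angle, core below 0.02 m/s and y of angle in the frame of catch between 0.015 and 0.13 m and x of angle in the frame of catch between -0.14 and 0.14 m and y of core in the frame of catch between 0.015 and 0.13 m and x of core in the frame of catch between -0.14 and 0.14 m); the robot touches nothing.
It fails at once if an offcut is lifted: its origin more than 12 mm above the bench (height (world z) of any of slab, angle, core above 0.012 m).
It fails at once if a bystander is moved by more than 12 mm (distance of any of ball, figure, cup_wheel, rub_block, wheel, oil, tin, brush from where it was at the start of the episode above 0.012 m).
It fails at once if a bystander is tipped over (angle between any of ball, figure, cup_wheel, rub_block, wheel, oil, tin's own z axis and vertical above 0.35 rad).
It also fails if it takes over 72 s, if anything falls off the work surface, if the arm or the gripper's body presses on something with over 40 N, if the wrist force passes 120 N, or if a joint passes its speed limit or range.

ROBOT

A 6-joint arm with a two-finger parallel gripper is mounted at the origin on the work surface. World frame = base frame: x ahead of the robot, y to its left, z up, the work surface at z = 0. Lengths are in m, angles in rad, forces in N, time in s.
With the tool pointing down it reaches from about 0.325 to 0.875 m from the base axis. Payload 4.4 kg.
Tool frame: the origin (TCP) lies between the finger pads; the fingertips stand env.nose_length ahead of it and the grasp point (between the pads) lies 11 mm behind it (env.nose_length is the distance from the TCP to the fingertips, in m); z points along the fingers, y is the line along which they close (so a half turn about z gives the same grasp; the last joint's range is limited). The gripper opens to 85 mm and grips with 20 to 120 N. Pads are 22 mm wide; open, the fingers measure 114 mm over their backs; the gripper's body (76 mm by 85 mm) begins 54 mm behind the grasp point. The pads swing forward as they close: fully open they stand 13 mm farther back than shut.
Start: joints at [1.097, 0.207, 1.542, -0, 1.393, -0.15], TCP at [0.182, 0.545, 0.239] pointing down, gripper open.
Joint ranges: [-2.73, 2.73], [-0.86, 2.22], [0.23, 2.46], [-1.11, 4.25], [0.08, 2.63], [-2.82, 2.82]. Speed limits (rad/s): [2.79, 2.79, 3.14, 3.14, 3.14, 3.14].

INTERFACE

Orientations are given as a rotation vector (axis times angle).
In Python, from cell import env gives the robot as it stands. The module is installed in compiled form; this text tells all that it offers.
- The arm moves only by the tool send_rows, never from a script. Its argument "series" is a list of rows, each a list of 7 numbers: the closure, from -1 (fully open) to 1 (shut), then the shift along the world's x, y, z as a fraction of full scale, then the turn, a rotation vector about the world's x, y, z as a fraction of full scale. A call has 1 to 10 rows; each row is the pose to reach, as a shift and turn from the pose commanded when the call began; what a row does not reach only later rows make up. Full scale, the value 1, is 0.4 m for a shift and 120 degrees for a turn. A row lasts 1/12 s, in which the tool goes at most 41.7 mm and 7.16 degrees, less where a joint would pass 70% of its speed; a pose out of reach is approached as far as the arm can. A call with a number of a shift or a turn outside -1 to 1 is refused whole. A call with a gripper value outside its range is refused whole. The fingers move at their own pace and stop on an object; the grip force is fixed at half the most. Time passes only in rows, so rows that repeat a pose let the fingers close. It gives the time, the measured TCP pose, the force, the opening and the grip force at its end, in the units of the state.
- env.observe(): the state, without advancing time (a new reading comes with each control period).
- env.grab_frame(name): name is "side" or "top"; returns a dict with "color" (400x640x3 uint8, blue, green, red), "z_map" (400x640 float32, m along the optical axis (not along the pixel's ray), 0 where there is no reading), "intrinsics" (3x3 intrinsics, pixels), "k1" (the pictures are not rectified: a ray, as slopes to the right and down, at radius r is drawn at 1 + k1 r^2 times it, then the intrinsics apply), "xyz" and "rotation" of the camera in the world. Camera axes: x right, y down, z forward; pixel columns grow to the right and rows downward; lengths in m; the calibration is good to about 2 mm. A picture is of the moment at which its call begins.
- env.finish_job(): hands the job in; it is judged then, once.
Trained networks look in a picture, given as the dict that the camera call returned (one of the last four; its "shot" number tells which), for a name from the list of things; names that differ only in an ending like _2 or _b are one class to them, and where a whole thing is asked for, a point or a joint stands for the part that bears it (a point fixed in the world has none). Each returns a list of dicts, best first, with "conf" (0 to 1); they miss things now and then, are a little off and sometimes report something else, mostly with a low value. They report only what shows in the picture. A call takes as long as a camera call.
- env.search_frame(picture, label): "point" ([x, y, z] in m, in the coordinates of the camera as it stood for that picture, good to about 4 mm: the middle of the surface that is visible of it).
- env.pinpoint(picture, label): "point" ([x, y, z] in m, in the coordinates of the camera as it stood for that picture, good to about 4 mm: a listed point, or the origin of a listed thing).
The state is a dict: "clock": time; "joints": joint angles; "joint_velocities": joint speeds; "tau": joint torques, N m; "tcp_pos": TCP position; "tcp_rot": TCP orientation; "force": force on the tool from outside, world axes, zero at the start; "torque": the same for the moment, N m; "gripper_width": finger opening in m; "finger_force": force on a finger pad.
Only numpy, scipy, OpenCV 4.12 (cv2) and the standard library are available. Lean on these libraries where they do the work, as an engineer would, in place of code of your own. Each camera call takes 0.05 s, during which the arm holds its last target. There are 200 camera calls.

## Working session

There is one attempt and no reset: what is moved stays moved. The work goes in short steps, Python scripts to look and compute and a tool call to move; the robot and the scene stay as the last step left them, time stands still between calls to the robot, and variables do not carry over. Pictures are saved under pics/ and viewed, at most 10 in all, crops included, and the job is handed in when it is done.

Besides the shell and the picture viewer there is one more tool, called after "Request:" by a JSON object that holds its "method" and its "body", one argument or row to a line. send_rows: Moves the arm, as the interface text tells. Its arguments: {"type":"object","properties":{"series":{"type":"array"}},"required":["series"]}

```bash
mkdir -p pics
cat > h.py <<'E'
import numpy as np, cv2
from cell import env
N=['catch','slab','angle','core','ball','figure','cup_wheel','rub_block','wheel','oil','tin','brush']
def w(p,q): return np.array(p['rotation'])@np.array(q)+np.array(p['xyz'])
def uv(p,X):
    c=np.array(p['rotation']).T@(np.array(X)-np.array(p['xyz'])); s=c[:2]/c[2]; s=s*(1+p['k1']*(s@s)); K=np.array(p['intrinsics']); return K[:2,:2]@s+K[:2,2]
def cloud(p):
    K=np.array(p['intrinsics']); h,wd=p['z_map'].shape
    g=np.stack(np.meshgrid(np.arange(wd),np.arange(h)),-1).reshape(-1,1,2).astype(float)
    s=cv2.undistortPoints(g,K,np.array([p['k1'],0,0,0.])).reshape(h,wd,2)
    z=p['z_map'][...,None]; P=np.concatenate([s*z,z],-1)
    return P@np.array(p['rotation']).T+np.array(p['xyz'])
E
python3 - <<'E'
from h import *
s=env.observe(); print(env.nose_length,s['clock'],s['tcp_pos'],s['tcp_rot'],s['joints'])
for v in ['top','side']:
    p=env.grab_frame(v); print(v,np.round(p['xyz'],3),p['k1'],np.round(p['rotation'],2).tolist())
    cv2.imwrite(f'pics/{v}0.png',p['color'])
    for n in N:
        r=env.pinpoint(p,n)[:2]; print(n,[(round(q['conf'],2),np.round(w(p,q['point']),3).tolist(),uv(p,w(p,q['point'])).astype(int).tolist()) for q in r])
E
```

```text
0.008 0.0 [0.18207247 0.54462307 0.23811019] [-0.50475232 -3.1000799   0.00345397] [ 1.09750072e+00  2.07424601e-01  1.54298124e+00 -2.04286733e-05
  1.39349117e+00 -1.50486364e-01]
top [ 0.361 -0.023  1.206] -0.018760813518439518 [-2.12, 2.11, -0.2]Traceback (most recent call last):
  File "<stdin>", line 7, in <module>
  File "h.py", line 6, in uv
    c=np.array(p['rotation']).T@(np.array(X)-np.array(p['xyz'])); s=c[:2]/c[2]; s=s*(1+p['k1']*(s@s)); K=np.array(p['intrinsics']); return K[:2,:2]@s+K[:2,2]
                                                                    ~^^^^
IndexError: invalid index to scalar variable.
```

```bash
sed -i "s/np.array(p\['rotation'\])/R(p)/g" h.py
cat >> h.py <<'E'
def R(p): return cv2.Rodrigues(np.array(p['rotation'],float))[0]
E
python3 - <<'E'
from h import *
for v in ['top','side']:
    p=env.grab_frame(v); print(v,np.round(p['xyz'],3),p['k1'])
    cv2.imwrite(f'pics/{v}0.png',p['color'])
    np.save(v+'_xyz.npy',cloud(p)); np.save(v+'_c.npy',p['color'])
    for n in N:
        r=env.pinpoint(p,n)[:2]; print(n,[(round(q['conf'],2),np.round(w(p,q['point']),3).tolist(),uv(p,w(p,q['point'])).astype(int).tolist()) for q in r])
E
```

```text
top [ 0.361 -0.023  1.206] -0.018760813518439518
catch [(0.68, [0.549, 0.2, 0.002], [247, 220])]
slab [(0.81, [0.522, 0.08, -0.0], [292, 231])]
angle [(0.66, [0.417, -0.145, -0.004], [380, 272])]
core [(0.6, [0.649, -0.085, -0.003], [356, 183])]
ball [(0.5, [0.532, -0.091, 0.002], [359, 227])]
figure [(0.63, [0.768, -0.082, -0.002], [355, 140])]
cup_wheel [(0.63, [0.553, -0.214, -0.0], [406, 219])]
rub_block [(0.77, [0.488, 0.421, 0.001], [160, 243])]
wheel [(0.68, [0.392, -0.375, 0.003], [472, 282]), (0.42, [0.528, -0.445, 0.0], [496, 229])]
oil [(0.78, [0.784, 0.128, -0.002], [276, 134])]
tin [(0.78, [0.529, -0.444, -0.002], [495, 228]), (0.21, [0.525, 0.08, -0.001], [292, 230])]
brush [(0.94, [0.701, -0.396, -0.006], [472, 165])]
side [1.134 0.702 0.696] -0.06009617396219349
catch [(0.95, [0.552, 0.196, 0.001], [376, 248])]
slab [(0.61, [0.533, 0.085, -0.002], [354, 226])]
angle [(0.43, [0.424, -0.142, -0.001], [336, 181])]
core [(0.47, [0.656, -0.085, -0.003], [290, 212]), (0.26, [0.535, 0.082, -0.001], [353, 226])]
ball [(0.51, [0.533, -0.085, 0.001], [321, 198])]
figure [(0.61, [0.772, -0.081, 0.002], [257, 225])]
cup_wheel [(0.56, [0.553, -0.206, -0.0], [296, 184])]
rub_block [(0.91, [0.489, 0.424, -0.001], [457, 291])]
wheel [(0.48, [0.396, -0.375, -0.002], [306, 154])]
oil [(0.86, [0.785, 0.124, -0.001], [291, 268]), (0.51, [0.529, 0.083, 0.0], [355, 225])]
tin [(0.74, [0.53, -0.44, -0.002], [269, 156]), (0.53, [0.704, -0.393, 0.002], [233, 173])]
brush [(0.57, [0.703, -0.392, 0.001], [233, 173])]
```

View pics/top0.png

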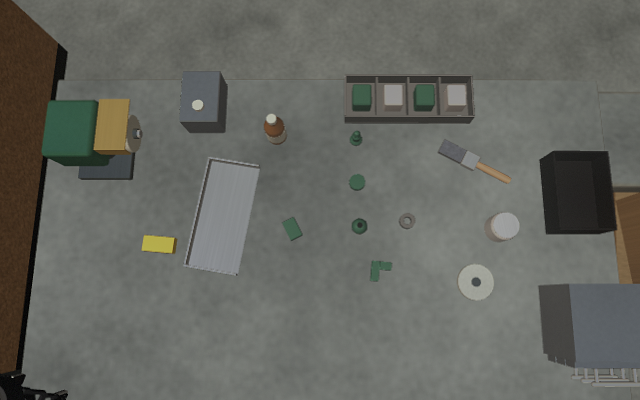

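The top view shows the catch at px (185–260, 158–275) opening right (−y), slab (292,229), core (357,182), angle (380,270), ball (359,226), cup wheel (407,221), figure (355,138).

```bash
cat > m.py <<'E'
from h import *
def meas(p,roi,zr=(0.009,0.03),y0=None):
    X=cloud(p).reshape(-1,3); m=(X[:,2]>zr[0])&(X[:,2]<zr[1])&(abs(X[:,0]-roi[0])<roi[2])&(abs(X[:,1]-roi[1])<roi[2])
    return X[m]
E
python3 - <<'E'
from m import *
p=env.grab_frame('top')
X=cloud(p)
print('bench z',np.median(X[200:240,310:340,2]))
for n,x,y,r in [('slab',.525,.081,.05),('angle',.42,-.143,.05),('core',.651,-.085,.04),('cup',.553,-.21,.04),('ball',.532,-.088,.04),('fig',.77,-.081,.035),('catch',.55,.26,.17)]:
    q=meas(p,(x,y,r),(.009,.08))
    if n=='catch': q=q[q[:,1]>.15]
    b=cv2.minAreaRect((q[:,:2]*1000).astype(np.float32))
    print(n,len(q),np.round(q.mean(0),3),'rect',np.round(b[0],1),np.round(b[1],1),round(b[2],1),'\n  ',np.round(cv2.boxPoints(b)).tolist(), np.round(q[:,2].max(),3))
c=cv2.resize(p['color'][120:300,175:435],None,fx=3,fy=3,interpolation=2); cv2.imwrite('pics/crop0.png',c)
E
```

```text
bench z -0.0015960019529023262
slab 274 [0.526 0.081 0.016] rect [526.4  81.4] [52.8 33.1] 27.2 
   [[495.0, 84.0], [510.0, 55.0], [557.0, 79.0], [542.0, 108.0]] 0.024
angle 265 [ 0.425 -0.139  0.016] rect [ 419.3 -143.8] [49.4 50.1] 84.7 
   [[392.0, -166.0], [442.0, -171.0], [446.0, -122.0], [397.0, -117.0]] 0.022
core 200 [ 0.65  -0.086  0.016] rect [650.  -85.5] [39.8 39.4] 36.1 
   [[622.0, -81.0], [646.0, -113.0], [678.0, -90.0], [655.0, -58.0]] 0.023
cup 153 [ 0.547 -0.213  0.018] rect [ 548.1 -213.1] [38.6 38.6] 60.1 
   [[522.0, -220.0], [555.0, -239.0], [574.0, -206.0], [541.0, -187.0]] 0.023
ball 204 [ 0.53  -0.089  0.041] rect [530.6 -89.1] [37.5 39.4] 43.8 
   [[503.0, -88.0], [531.0, -116.0], [558.0, -90.0], [531.0, -62.0]] 0.053
fig 98 [ 0.764 -0.083  0.036] rect [762.6 -83.6] [26.3 22.9] 87.4 
   [[751.0, -96.0], [773.0, -97.0], [775.0, -71.0], [752.0, -70.0]] 0.061
catch 985 [0.544 0.334 0.02 ] rect [569.1 305.1] [223.9 290.9] 80.7 
   [[407.0, 218.0], [695.0, 171.0], [731.0, 392.0], [444.0, 439.0]] 0.03
```

View pics/crop0.png

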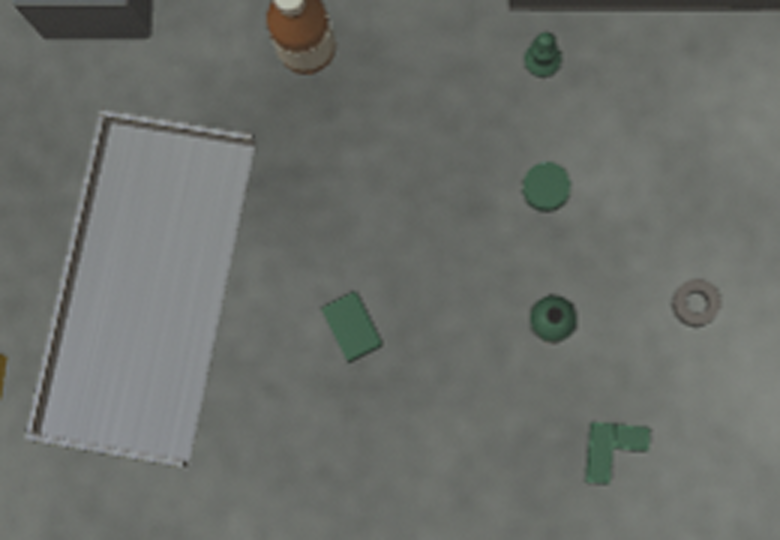

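Request:
{"method": "send_rows", "body": {
  "series": [
    [0.3, 0.55, -0.86, -0.1, 0, 0, -0.646],
    [0.3, 0.55, -0.86, -0.1, 0, 0, -0.646],
    [0.3, 0.55, -0.86, -0.1, 0, 0, -0.646],
    [0.3, 0.55, -0.86, -0.1, 0, 0, -0.646],
    [0.3, 0.55, -0.86, -0.1, 0, 0, -0.646],
    [0.3, 0.55, -0.86, -0.1, 0, 0, -0.646],
    [0.3, 0.55, -0.86, -0.1, 0, 0, -0.646],
    [0.3, 0.55, -0.86, -0.1, 0, 0, -0.646],
    [0.3, 0.55, -0.86, -0.1, 0, 0, -0.646],
    [0.3, 0.55, -0.86, -0.1, 0, 0, -0.646]
  ]
}}

```text
clock: 2.28
tcp_pos: [0.4035, 0.199, 0.1994]
tcp_rot: [2.231, 2.211, 0.001]
force: [0.8, 0.4, 1.1]
gripper_width: 0.03
finger_force: 0.0
```

Request:
{"method": "send_rows", "body": {
  "series": [
    [0.3, 0.29, -0.42, -0.12, 0, 0, -0.045],
    [0.3, 0.29, -0.42, -0.12, 0, 0, -0.045],
    [0.3, 0.29, -0.42, -0.12, 0, 0, -0.045],
    [0.3, 0.29, -0.42, -0.12, 0, 0, -0.045],
    [0.3, 0.29, -0.42, -0.12, 0, 0, -0.045],
    [0.3, 0.29, -0.42, -0.3, 0, 0, -0.045],
    [0.3, 0.29, -0.42, -0.38, 0, 0, -0.045],
    [0.3, 0.29, -0.42, -0.44, 0, 0, -0.045],
    [0.3, 0.29, -0.42, -0.465, 0, 0, -0.045],
    [0.3, 0.29, -0.42, -0.465, 0, 0, -0.045]
  ]
}}

```text
clock: 3.12
tcp_pos: [0.5161, 0.0332, 0.0102]
tcp_rot: [-2.323, -2.108, 0.007]
force: [-0.1, 0.1, 1.1]
gripper_width: 0.0299
finger_force: 0.0
```

Request:
{"method": "send_rows", "body": {
  "series": [
    [0.3, 0.005, 0.025, 0.01, 0, 0, 0],
    [0.3, 0.012, 0.06, 0.01, 0, 0, 0],
    [0.3, 0.022, 0.11, 0.01, 0, 0, 0],
    [0.3, 0.034, 0.17, 0.01, 0, 0, 0],
    [0.3, 0.046, 0.23, 0.01, 0, 0, 0],
    [0.3, 0.058, 0.29, 0.01, 0, 0, 0],
    [0.3, 0.07, 0.35, 0.01, 0, 0, 0],
    [0.3, 0.082, 0.41, 0.01, 0, 0, 0],
    [0.3, 0.094, 0.47, 0.01, 0, 0, 0],
    [0.3, 0.102, 0.51, 0.01, 0, 0, 0]
  ]
}}

```text
clock: 3.95
tcp_pos: [0.5601, 0.2404, 0.0186]
tcp_rot: [2.323, 2.113, 0.004]
force: [-0.2, -0.9, -0.1]
gripper_width: 0.0295
finger_force: 0.3
```

Request:
{"method": "send_rows", "body": {
  "series": [
    [0.3, 0, 0, 0, 0, 0, 0],
    [0.3, -0.005, -0.03, 0, 0, 0, 0],
    [0.3, -0.01, -0.06, 0.05, 0, 0, 0],
    [0.3, -0.01, -0.08, 0.15, 0, 0, 0],
    [0.3, 0.05, -0.16, 0.2, 0, 0, 0],
    [0.3, 0.1, -0.26, 0.2, 0, 0, 0],
    [0.3, 0.15, -0.36, 0.2, 0, 0, 0],
    [0.3, 0.2, -0.46, 0.2, 0, 0, 0],
    [0.3, 0.23, -0.56, 0.2, 0, 0, 0],
    [0.3, 0.23, -0.66, 0.2, 0, 0, 0]
  ]
}}

```text
clock: 4.78
tcp_pos: [0.6513, -0.0212, 0.0979]
tcp_rot: [2.326, 2.109, 0.001]
force: [0.3, 0.2, 0.5]
gripper_width: 0.0299
finger_force: 0.0
```

Run:
```python
from m import *
p=env.grab_frame('top'); s=env.observe(); print(s['tcp_pos'],s['clock'])
for n in ['slab','core','angle']:
    print(n,[(round(q['conf'],2),np.round(w(p,q['point']),3).tolist()) for q in env.pinpoint(p,n)[:2]])
cv2.imwrite('pics/t1.png',cv2.resize(p['color'][120:300,175:435],None,fx=3,fy=3))
```

```text
[ 0.65119986 -0.03041345  0.09782673] 4.8333
slab [(0.6, [0.564, 0.266, -0.004])]
core [(0.61, [0.651, -0.086, -0.003])]
angle [(0.6, [0.422, -0.145, -0.003])]
```

View pics/t1.png

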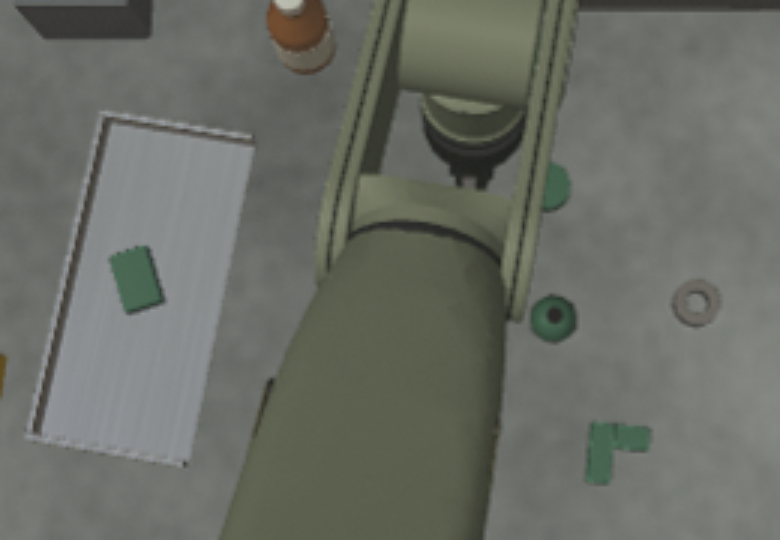

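Slab is in the catch (crop px 137,280), core untouched; next the core.

Request:
{"method": "send_rows", "body": {
  "series": [
    [0.3, 0, -0.09, 0, 0, 0, 0],
    [0.3, 0, -0.18, 0, 0, 0, 0],
    [0.3, 0, -0.26, 0, 0, 0, 0],
    [0.3, 0, -0.26, 0, 0, 0, 0],
    [0.3, 0, -0.26, -0.1, 0, 0, 0],
    [0.3, 0, -0.26, -0.17, 0, 0, 0],
    [0.3, 0, -0.26, -0.205, 0, 0, 0],
    [0.3, 0, -0.26, -0.205, 0, 0, 0],
    [0.3, 0, -0.23, -0.205, 0, 0, 0],
    [0.3, 0, -0.205, -0.205, 0, 0, 0]
  ]
}}

```text
clock: 5.82
tcp_pos: [0.6518, -0.0982, 0.0171]
tcp_rot: [2.324, 2.11, 0.003]
force: [0.3, -0.0, -0.1]
gripper_width: 0.0297
finger_force: 0.2
```

Run:
```python
from m import *
p=env.grab_frame('side'); s=env.observe(); print(s['tcp_pos'],s['clock'])
print([(round(q['conf'],2),np.round(w(p,q['point']),3).tolist()) for q in env.pinpoint(p,'core')[:2]])
cv2.imwrite('pics/s1.png',cv2.resize(p['color'][130:300,200:440],None,fx=3,fy=3))
```

```text
[ 0.652063   -0.09572984  0.01752992] 5.8667
[(0.68, [0.537, -0.086, 0.001]), (0.57, [0.656, -0.072, -0.003])]
```

View pics/s1.png

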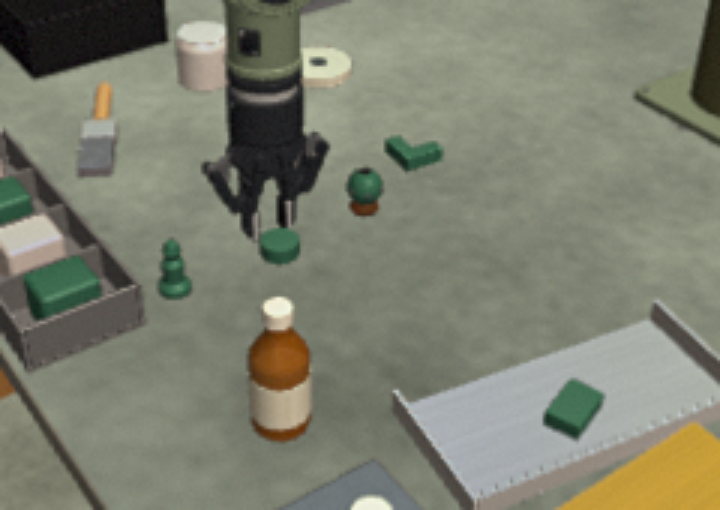

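Side view: the core sits cradled by both fingertips (crop px 280,245), slab in the catch (575,407).

Request:
{"method": "send_rows", "body": {
  "series": [
    [0.3, -0.001, 0.03, 0, 0, 0, 0],
    [0.3, -0.003, 0.07, 0, 0, 0, 0],
    [0.3, -0.005, 0.115, 0, 0, 0, 0],
    [0.3, -0.007, 0.16, 0, 0, 0, 0],
    [0.3, -0.009, 0.205, 0, 0, 0, 0],
    [0.3, -0.01, 0.25, 0, 0, 0, 0],
    [0.3, -0.012, 0.295, 0, 0, 0, 0],
    [0.3, -0.014, 0.34, 0, 0, 0, 0],
    [0.3, -0.016, 0.385, 0, 0, 0, 0],
    [0.3, -0.018, 0.43, 0, 0, 0, 0]
  ]
}}

```text
clock: 6.75
tcp_pos: [0.6436, 0.0749, 0.0165]
tcp_rot: [2.324, 2.112, 0.002]
force: [0.5, -0.3, 1.5]
gripper_width: 0.0298
finger_force: 0.9
```

Run:
```python
from m import *
p=env.grab_frame('side'); s=env.observe(); print(s['tcp_pos'],s['clock'])
print([(round(q['conf'],2),np.round(w(p,q['point']),3).tolist()) for q in env.pinpoint(p,'core')[:2]])
```

```text
[0.64307749 0.07870877 0.01635038] 6.8
[(0.7, [0.65, 0.101, -0.002]), (0.39, [0.705, -0.394, 0.005])]
```

Request:
{"method": "send_rows", "body": {
  "series": [
    [0.3, -0.001, 0.035, 0, 0, 0, 0],
    [0.3, -0.003, 0.08, 0, 0, 0, 0],
    [0.3, -0.005, 0.125, 0, 0, 0, 0],
    [0.3, -0.007, 0.17, 0, 0, 0, 0],
    [0.3, -0.009, 0.215, 0, 0, 0, 0],
    [0.3, -0.01, 0.26, 0, 0, 0, 0],
    [0.3, -0.012, 0.3, 0, 0, 0, 0],
    [0.3, -0.014, 0.335, 0, 0, 0, 0],
    [0.3, -0.015, 0.36, 0, 0, 0, 0],
    [0.3, -0.015, 0.36, 0, 0, 0, 0]
  ]
}}

```text
clock: 7.68
tcp_pos: [0.637, 0.2192, 0.0153]
tcp_rot: [-2.323, -2.114, -0.001]
force: [0.2, -0.6, -0.1]
gripper_width: 0.03
finger_force: 0.0
```

Request:
{"method": "send_rows", "body": {
  "series": [
    [0.3, 0, -0.03, 0, 0, 0, 0],
    [0.3, 0, -0.07, 0, 0, 0, 0],
    [0.3, 0, -0.11, 0.05, 0, 0, 0],
    [0.3, -0.02, -0.15, 0.15, 0, 0, 0],
    [0.3, -0.07, -0.2, 0.25, 0, 0, 0],
    [0.3, -0.12, -0.28, 0.3, 0, 0, 0],
    [0.3, -0.17, -0.36, 0.3, 0, 0, 0],
    [0.3, -0.22, -0.44, 0.3, 0, 0, 0],
    [0.3, -0.27, -0.52, 0.3, 0, 0, 0],
    [0.3, -0.27, -0.52, 0.3, 0, 0, 0]
  ]
}}

```text
clock: 8.52
tcp_pos: [0.5246, 0.0022, 0.1346]
tcp_rot: [-2.333, -2.102, 0.008]
force: [0.0, 0.9, 0.1]
gripper_width: 0.0298
finger_force: 0.0
```

Run:
```python
from m import *
for v in ['top','side']:
  p=env.grab_frame(v); s=env.observe(); print(s['tcp_pos'],s['clock'])
  for n in ['slab','core','angle']:
    print(n,[(round(q['conf'],2),np.round(w(p,q['point']),3).tolist()) for q in env.pinpoint(p,n)[:2]])
  if v=='top':
    q=meas(p,(.42,-.143,.05)); l=q[q[:,1]<-.147]; b=q[q[:,1]>-.137]
    for a in (l,b): print(np.round(a.min(0),3),np.round(a.max(0),3),np.round(a.mean(0),3),len(a))
```

```text
[0.52658623 0.00434224 0.13489345] 8.5667
slab [(0.57, [0.564, 0.269, 0.0])]
core [(0.71, [0.638, 0.244, -0.004])]
angle [(0.62, [0.418, -0.145, -0.003])]
[ 0.422 -0.169  0.011] [ 0.442 -0.148  0.02 ] [ 0.433 -0.159  0.016] 74
[ 0.395 -0.137  0.01 ] [ 0.445 -0.118  0.022] [ 0.42  -0.128  0.016] 150
[0.52977773 0.00860975 0.13538422] 8.7667
slab [(0.48, [0.571, 0.271, 0.0])]
core [(0.75, [0.64, 0.246, -0.0])]
angle [(0.69, [0.423, -0.144, -0.002])]
```

Core is in at (.639,.245); now to behind the angle's limb.

Request:
{"method": "send_rows", "body": {
  "series": [
    [0.3, -0.04, -0.08, 0, 0, 0, 0],
    [0.3, -0.08, -0.17, 0, 0, 0, 0],
    [0.3, -0.13, -0.26, 0, 0, 0, 0],
    [0.3, -0.17, -0.35, 0, 0, 0, 0],
    [0.3, -0.21, -0.43, 0, 0, 0, 0],
    [0.3, -0.2475, -0.504, 0, 0, 0, 0],
    [0.3, -0.2475, -0.504, -0.05, 0, 0, 0],
    [0.3, -0.2475, -0.504, -0.13, 0, 0, 0],
    [0.3, -0.2475, -0.504, -0.18, 0, 0, 0],
    [0.3, -0.2475, -0.504, -0.18, 0, 0, 0]
  ]
}}

```text
clock: 9.75
tcp_pos: [0.4272, -0.1902, 0.0591]
tcp_rot: [-2.318, -2.106, 0.003]
force: [-1.9, 0.4, -0.3]
gripper_width: 0.0298
finger_force: 0.0
```

Run:
```python
from m import *
for i in range(4): p=env.grab_frame('side')
s=env.observe(); print(s['tcp_pos'],s['tcp_rot'],s['clock'])
```

```text
[ 0.431847   -0.19304584  0.0646456 ] [2.32235298e+00 2.11166092e+00 9.51148831e-04] 9.95
```

Request:
{"method": "send_rows", "body": {
  "series": [
    [0.3, -0.002, 0, -0.05, 0, 0, 0],
    [0.3, -0.002, 0, -0.1, 0, 0, 0],
    [0.3, -0.002, 0, -0.122, 0, 0, 0],
    [0.3, -0.002, 0, -0.122, 0, 0, 0],
    [0.3, -0.002, 0, -0.122, 0, 0, 0],
    [0.3, 0, 0.02, -0.122, 0, 0, 0],
    [0.3, 0.002, 0.04, -0.122, 0, 0, 0],
    [0.3, 0.004, 0.06, -0.122, 0, 0, 0],
    [0.3, 0.005, 0.075, -0.122, 0, 0, 0],
    [0.3, 0.005, 0.075, -0.122, 0, 0, 0]
  ]
}}

```text
clock: 10.78
tcp_pos: [0.4322, -0.161, 0.0147]
tcp_rot: [-2.323, -2.114, -0.0]
force: [-0.1, -0.3, -1.2]
gripper_width: 0.0295
finger_force: 0.0
```

Run:
```python
from m import *
p=env.grab_frame('side'); p=env.grab_frame('side'); s=env.observe(); print(s['tcp_pos'],s['clock'],s['force'],s['finger_force'])
print([(round(q['conf'],2),np.round(w(p,q['point']),3).tolist()) for q in env.pinpoint(p,'angle')[:2]])
cv2.imwrite('pics/s2.png',cv2.resize(p['color'][140:220,280:400],None,fx=6,fy=6,interpolation=2))
```

```text
[ 0.43242719 -0.162192    0.01467291] 10.8833 [ 0.74890964  0.05277922 -0.34290192] 0.0
[(0.51, [0.423, -0.141, -0.003])]
```

View pics/s2.png

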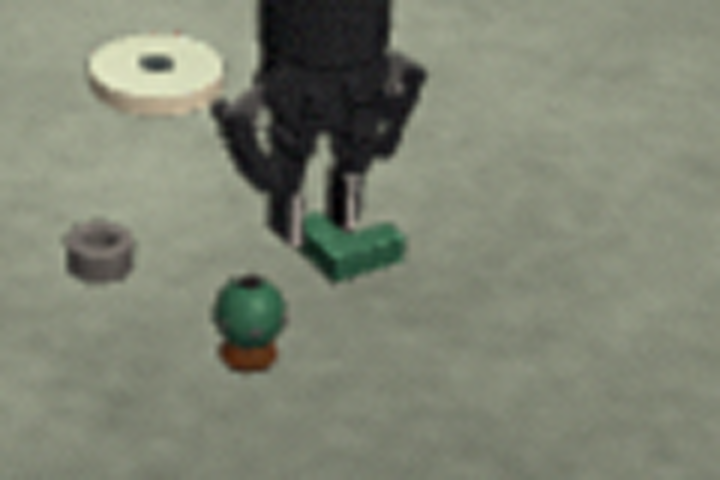

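Fingers straddle the limb (crop px 320,235), clear of ball and ring; pushing.

Request:
{"method": "send_rows", "body": {
  "series": [
    [0.3, 0.003, 0.025, 0, 0, 0, 0],
    [0.3, 0.006, 0.05, 0, 0, 0, 0],
    [0.3, 0.01, 0.085, 0, 0, 0, 0],
    [0.3, 0.015, 0.125, 0, 0, 0, 0],
    [0.3, 0.02, 0.165, 0, 0, 0, 0],
    [0.3, 0.025, 0.21, 0, 0, 0, 0],
    [0.3, 0.03, 0.255, 0, 0, 0, 0],
    [0.3, 0.035, 0.3, 0, 0, 0, 0],
    [0.3, 0.041, 0.345, 0, 0, 0, 0],
    [0.3, 0.046, 0.39, 0, 0, 0, 0]
  ]
}}

```text
clock: 11.77
tcp_pos: [0.4506, -0.0052, 0.0145]
tcp_rot: [-2.326, -2.112, 0.0]
force: [-0.7, -1.2, 0.4]
gripper_width: 0.0298
finger_force: 0.3
```

Run:
```python
from m import *
p=env.grab_frame('side'); p=env.grab_frame('side'); s=env.observe(); print(s['tcp_pos'],s['clock'],s['force'],s['finger_force'])
print([(round(q['conf'],2),np.round(w(p,q['point']),3).tolist()) for q in env.pinpoint(p,'angle')[:2]])
cv2.imwrite('pics/s3.png',cv2.resize(p['color'][150:280,280:440],None,fx=4.5,fy=4.5,interpolation=2))
```

```text
[ 0.45012942 -0.00410696  0.01427707] 11.8667 [-0.0362945   0.50080641  0.22342443] 0.09369552077259868
[(0.6, [0.44, 0.004, -0.001])]
```

View pics/s3.png

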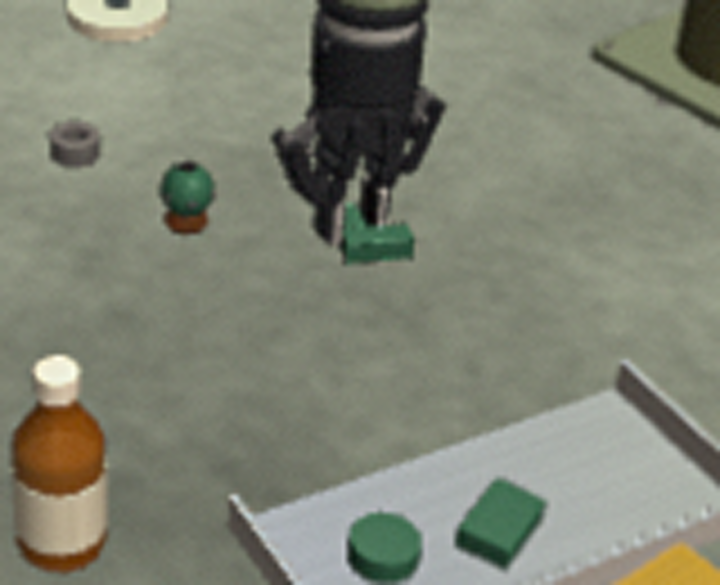

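The angle follows, held between the fingers (crop px 375,240); core and slab lie in the catch.

Request:
{"method": "send_rows", "body": {
  "series": [
    [0.3, 0.003, 0.025, 0, 0, 0, 0],
    [0.3, 0.007, 0.06, 0, 0, 0, 0],
    [0.3, 0.012, 0.1, 0, 0, 0, 0],
    [0.3, 0.017, 0.14, 0, 0, 0, 0],
    [0.3, 0.022, 0.18, 0, 0, 0, 0],
    [0.3, 0.027, 0.22, 0, 0, 0, 0],
    [0.3, 0.032, 0.26, 0, 0, 0, 0],
    [0.3, 0.037, 0.3, 0, 0, 0, 0],
    [0.3, 0.041, 0.34, 0, 0, 0, 0],
    [0.3, 0.046, 0.38, 0, 0, 0, 0]
  ]
}}

```text
clock: 12.75
tcp_pos: [0.4691, 0.1457, 0.0144]
tcp_rot: [-2.327, -2.11, 0.001]
force: [-0.1, -0.7, -0.6]
gripper_width: 0.03
finger_force: 0.3
```

Request:
{"method": "send_rows", "body": {
  "series": [
    [0.3, 0.004, 0.035, 0, 0, 0, 0],
    [0.3, 0.009, 0.07, 0, 0, 0, 0],
    [0.3, 0.013, 0.105, 0, 0, 0, 0],
    [0.3, 0.017, 0.14, 0, 0, 0, 0],
    [0.3, 0.022, 0.18, 0, 0, 0, 0],
    [0.3, 0.026, 0.21, 0, 0, 0, 0],
    [0.3, 0.03, 0.24, 0, 0, 0, 0],
    [0.3, 0.034, 0.265, 0, 0, 0, 0],
    [0.3, 0.036, 0.28, 0, 0, 0, 0],
    [0.3, 0.036, 0.28, 0, 0, 0, 0]
  ]
}}

```text
clock: 13.58
tcp_pos: [0.4838, 0.2585, 0.0145]
tcp_rot: [-2.325, -2.113, -0.001]
force: [-0.4, -0.6, -0.1]
gripper_width: 0.0299
finger_force: 0.1
```

Run:
```python
from m import *
p=env.grab_frame('side'); p=env.grab_frame('side'); s=env.observe(); print(s['tcp_pos'],s['clock'],s['force'],s['finger_force'])
print([(round(q['conf'],2),np.round(w(p,q['point']),3).tolist()) for q in env.pinpoint(p,'angle')[:2]])
cv2.imwrite('pics/s4.png',cv2.resize(p['color'][170:300,300:460],None,fx=4.5,fy=4.5,interpolation=2))
```

```text
[0.48329009 0.25730517 0.01431907] 13.6833 [-0.36268602  0.73302587  0.42586551] 0.10421913990285248
[]
```

View pics/s4.png

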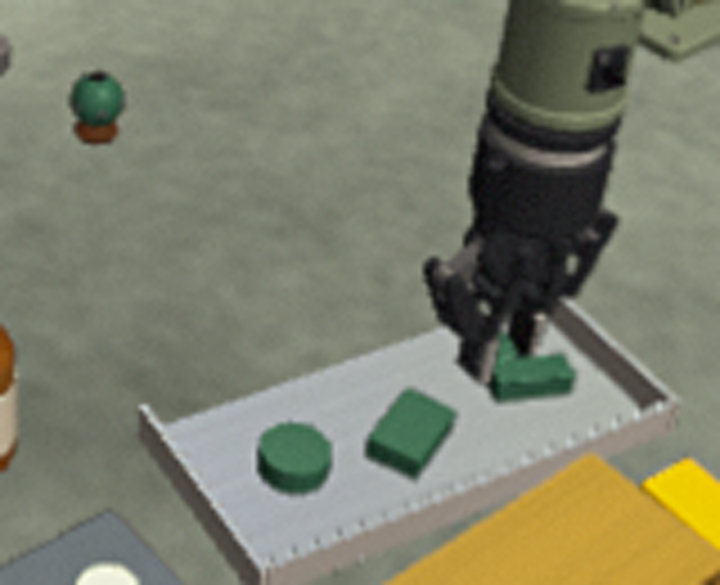

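The angle is well inside the catch (crop px 530,370); back out along the limb and rise.

Request:
{"method": "send_rows", "body": {
  "series": [
    [0.15, 0, 0, 0, 0, 0, 0],
    [0.15, 0, 0, 0, 0, 0, 0],
    [0.15, -0.003, -0.03, 0, 0, 0, 0],
    [0.15, -0.006, -0.06, 0, 0, 0, 0],
    [0.15, -0.01, -0.1, 0, 0, 0, 0],
    [0.15, -0.014, -0.14, 0.02, 0, 0, 0],
    [0.15, -0.014, -0.18, 0.1, 0, 0, 0],
    [0.15, -0.014, -0.24, 0.2, 0, 0, 0],
    [0.15, -0.014, -0.32, 0.3, 0, 0, 0],
    [0.15, -0.014, -0.42, 0.4, 0, 0, 0]
  ]
}}

```text
clock: 14.57
tcp_pos: [0.4773, 0.1077, 0.1549]
tcp_rot: [2.325, 2.112, 0.0]
force: [1.1, -0.4, -0.1]
gripper_width: 0.0365
finger_force: 0.0
```

Request:
{"method": "send_rows", "body": {
  "series": [
    [0.15, 0, -0.1, 0.05, 0, 0, 0],
    [0.15, 0, -0.2, 0.1, 0, 0, 0],
    [0.15, 0, -0.3, 0.1, 0, 0, 0],
    [0.15, 0, -0.4, 0.1, 0, 0, 0],
    [0.15, 0, -0.4, 0.1, 0, 0, 0],
    [0.15, 0, -0.4, 0.1, 0, 0, 0],
    [0.15, 0, -0.4, 0.1, 0, 0, 0]
  ]
}}

```text
clock: 15.15
tcp_pos: [0.4769, -0.051, 0.1928]
tcp_rot: [-2.327, -2.108, 0.0]
force: [-1.5, 0.2, -1.0]
gripper_width: 0.0365
finger_force: 0.0
```

Run:
```python
from m import *
e=np.array([.161,.987]); f=np.array([.987,-.161])
for v in ['top','side']:
  p=env.grab_frame(v); s=env.observe()
  for n in N:
    print(v,n,[(round(q['conf'],2),np.round(w(p,q['point']),3).tolist(), *([round(float((w(p,q['point'])[:2]-[.55,.198])@a),3) for a in (f,e)] if n in N[1:4] else [])) for q in env.pinpoint(p,n)[:1]])
  if v=='top': cv2.imwrite('pics/t5.png',p['color'])
print(s['tcp_pos'],s['clock'])
```

```text
top catch [(0.61, [0.549, 0.199, 0.003])]
top slab [(0.76, [0.562, 0.268, -0.002], 0.001, 0.072)]
top angle [(0.62, [0.47, 0.26, -0.002], -0.089, 0.048)]
top core [(0.8, [0.637, 0.246, -0.003], 0.078, 0.062)]
top ball []
top figure [(0.44, [0.768, -0.085, 0.002])]
top cup_wheel [(0.49, [0.551, -0.213, -0.003])]
top rub_block [(0.89, [0.489, 0.421, -0.003])]
top wheel [(0.98, [0.394, -0.38, 0.002])]
top oil [(0.74, [0.784, 0.13, -0.003])]
top tin [(0.79, [0.529, -0.444, -0.0])]
top brush [(0.83, [0.702, -0.397, -0.004])]
side catch [(0.96, [0.553, 0.195, 0.0])]
side slab [(0.71, [0.575, 0.268, -0.002], 0.013, 0.073)]
side angle [(0.8, [0.475, 0.265, -0.005], -0.085, 0.054)]
side core [(0.47, [0.64, 0.246, -0.002], 0.081, 0.062)]
side ball [(0.6, [0.535, -0.087, -0.0])]
side figure [(0.44, [0.772, -0.08, -0.001])]
side cup_wheel [(0.49, [0.554, -0.208, 0.0])]
side rub_block [(0.73, [0.488, 0.424, -0.001])]
side wheel [(0.76, [0.399, -0.377, -0.001])]
side oil [(0.73, [0.785, 0.124, 0.0])]
side tin [(0.66, [0.532, -0.441, -0.003])]
side brush [(0.84, [0.704, -0.397, 0.005])]
[ 0.47791495 -0.05035193  0.19323492] 15.85
```

View pics/t5.png

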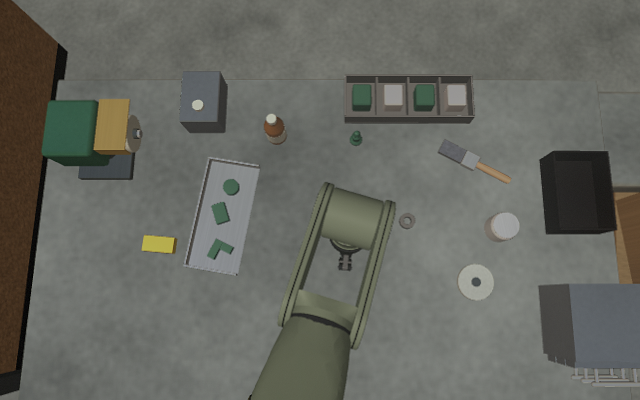

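All three offcuts lie inside the catch (px 231,187; 220,213; 220,249), the bystanders are unmoved and the hand is clear.

```bash
python3 -c "
from cell import env
print(env.finish_job())"
```

```text
the job is handed in; nothing more can be done
None
```

I pushed the slab, the angle and the core wholly into the catch. The cameras show every bystander where it started and the hand clear, and I handed the job in at about 16 s (no verdict came back).

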